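Release a tile carrier from its left-hand clamp

TASK

The carved tile on its wooden carrier is held down by the station's clamp, whose screw has a left-hand thread, so it loosens clockwise seen from above; never tighten it onto the tile. Push the T-bar round to back the screw off by about a full turn, and only then slide the carrier along its runway to the free side, fully home against the end stop. Do not disturb the tile drying on the other side of the runway or the two cups behind the station.

Things in the scene. Friction and masses are not known exactly. Their poses are not given: they have to be found in the camera images.
- station: Fixed wooden runway 464 mm long (its own y), 150 mm wide, with a dark steel C-frame clamp over its middle. Origin: centre of its underside, on the table; z up. Sliding surface at z = 20 mm. Side rails at x = +-62 to 72 mm rise 10 mm above it; end stops across it: inner faces at y = +220 and -220 mm, tops at z = 45 mm. Clamp column at x = 80 to 120 mm, y = +-25 mm.
- screw_axis (a point): Fixed point on the station's vertical screw axis (x = y = 0), 165 mm above the table: height of the T-bar's centre line at screw joint 0. Below it the boss (radius 19 mm) tops at 132 mm; the beam (40 mm wide, z = 95 to 125 mm) runs from the column to 20 mm past the axis. Under it a round rubber pad, radius 16 mm, presses on the tile.
- clamp_screw (a joint): Angle of clamp screw and bright steel T-bar, rad; grows CLOCKWISE seen from above, which loosens (left-hand thread). Starts between 0 and 1.2, pad tight. A full turn lifts T-bar and pad mounting 8 mm; the sprung pad keeps pressing until about 2 rad. Stops at -0.6 (over-tight) and 10.5. Needs about 0.3 N m to turn; stays where left.
- bar_end (a point): Centre of the ball (18 mm across) at one end of the T-bar, 58 mm from the screw axis; the bar is a level round rod 12 mm thick and 134 mm over its two equal ball ends, with a hub of radius 13 mm, 28 mm high. It turns and rises with the screw.
- carrier: Loose wooden board 120 (x) x 260 (y) x 15 mm with a carved terracotta tile fixed in its middle (100 x 100 x 14 mm, top 29 mm above the origin) and a crosswise lip at each end; 0.5 to 0.85 kg together. Origin: centre of its underside. Starts mid-runway, its y along the station's y; slides only that way, between the rails, meeting an end stop after 90 mm.
- lip_a (a point): Middle of the inner face of the carrier's lip at its +y end, 120 mm from the carrier's origin, 26 mm above its underside. The lip is 110 mm long (x), 10 mm thick (y) and stands 22 mm above the board, top 37 mm above the underside. 70 mm of bare board between tile and lip: room for a closed gripper to pull on this face.
- lip_b (a point): Middle of the inner face of the carrier's lip at its -y end, 120 mm from the carrier's origin, 26 mm above its underside. The lip is 110 mm long (x), 10 mm thick (y) and stands 22 mm above the board, top 37 mm above the underside. 70 mm of bare board between tile and lip: room for a closed gripper to pull on this face.
- drying_tile: Loose freshly painted terracotta tile 80 x 75 x 14 mm lying flat on the runway between carrier and end stop, on one side (about y = +175 or -175 mm of the station): the occupied side. Origin: centre of its underside. The free side has only a flat sheet of paper lining.
- cup_a: Closed round pot of glaze, 80 mm across, 45 mm high, on the table behind the station. Origin: centre of its underside. Leave alone.
- cup_b: Open white cup, 76 mm across, 40 mm high, on the table behind the station. Origin: centre of its underside. Leave alone.
Mind the look-alikes: they are no part of the job. What is shaped like the drying_tile but black, turquoise or yellow is not meant.

How it is judged (in metres and radians):
On the way:
1. the screw has been backed off (at least 5.2 rad on its joint) with the carrier still in place (value of joint clamp_screw above 5.2 rad and distance of carrier from where it was at the start of the episode below 0.03 m), for 0.2 s.
At the end, for the whole second after the job is handed in: Screw joint above 5.2 rad; carrier flat on the runway, at rest, within 7 mm of the end stop on the side without the drying tile; drying tile within 15 mm of where it was (value of joint clamp_screw above 5.2 rad and ((y of carrier in the frame of station above 0.083 m and y of drying_tile in the frame of station below 0 m) or (y of carrier in the frame of station below -0.083 m and y of drying_tile in the frame of station above 0 m)) and z of carrier in the frame of station below 0.025 m and angle between carrier's own z axis and vertical below 0.05 rad and linear speed of carrier below 0.01 m/s and distance of drying_tile from where it was at the start of the episode below 0.015 m); the robot touches nothing.
It fails at once if the screw is tightened further onto the tile (joint below -0.35) (value of joint clamp_screw below -0.35 rad).
It fails at once if the carrier is dragged more than 12 mm while the clamp is not backed off (joint below 4) (value of joint clamp_screw below 4 rad and distance of carrier from where it was at the start of the episode above 0.012 m).
It fails at once if the drying tile is moved more than 15 mm (distance of drying_tile from where it was at the start of the episode above 0.015 m).
It fails at once if a cup behind the station is moved more than 30 mm (distance of cup_a from where it was at the start of the episode above 0.03 m).
It fails at once if a cup behind the station is moved more than 30 mm (distance of cup_b from where it was at the start of the episode above 0.03 m).
It also fails if it takes over 58 s, if anything falls off the work surface, if the arm or the gripper's body presses on something with over 40 N, if the wrist force passes 120 N, or if a joint passes its speed limit or range.

ROBOT

A 6-joint arm with a two-finger parallel gripper is mounted at the origin on the work surface. World frame = base frame: x ahead of the robot, y to its left, z up, the work surface at z = 0. Lengths are in m, angles in degrees, forces in N, time in s.
With the tool pointing down it reaches from about 0.3 to 0.75 m from the base axis. Payload 8.5 kg.
Tool frame: the origin (TCP) lies at the very end of the fingers, on their centre line; the grasp point (between the pads) lies 19 mm behind it (env.hold_point_z is the distance from the TCP to the grasp point, in m); z points along the fingers, y is the line along which they close (so a half turn about z gives the same grasp; the last joint's range is limited). The gripper opens to 85 mm and grips with 20 to 120 N. Pads are 22 mm wide; open, the fingers measure 114 mm over their backs; the gripper's body (76 mm by 85 mm) begins 54 mm behind the grasp point. The pads swing forward as they close: fully open they stand 13 mm farther back than shut.
Start: joints at [50.69, 21.807, 74.336, -0, 83.858, -12.336], TCP at [0.249, 0.49, 0.231] pointing down, gripper open.
Joint ranges: [-178.18, 178.18], [-50.72, 133.34], [12.68, 142.11], [-81.47, 261.47], [9.98, 163.14], [-165.26, 165.26]. Speed limits (degrees/s): [136.94, 136.94, 180, 180, 180, 180].

INTERFACE

Orientations are given as a 3x3 rotation matrix whose columns are the frame's x, y, z axes.
In Python, from rig import env, optics gives the robot as it stands.
- The arm moves only by the shell command python3 -m jog 'ROWS' [OPENING] [FORCE]. ROWS is JSON, a list of rows, each an object with "linear": the shift along the tool's x, y, z in units of 40 mm (1.0 is 40 mm), a list of three; "roll": the turn about the tool's z in units of 5 degrees (1.0 is 5 degrees). A call has 1 to 12 rows; each row shifts and turns the commanded pose from where the row before left it, along the tool's axes as they then stand; what a row does not reach is not made up. A row lasts 1/12 s, in which the tool goes at most 41.7 mm and 7.16 degrees, less where a joint would pass 70% of its speed; a pose out of reach is approached as far as the arm can. A call is refused whole if a number of a shift passes 1 or a number of a turn 1, either way. A call with a gripper value outside its range is refused whole. OPENING is the opening, from -1 (shut) to 1 (fully open), set as the call begins (- or left out, the last holds). The fingers move at their own pace and stop on an object; FORCE is the grip in N (left out, the last holds). Time passes only in rows, so rows that do not move let the fingers close. It gives the time, the measured TCP pose, the force, the opening and the grip force at its end, in the units of the state.
- env.observe(): the state, without advancing time (a new reading comes with each control period).
- optics.get_image(name): name is "scene" or "top"; returns the picture (400x640x3 uint8, red, green, blue); there is no depth.
- optics.calibration(name): a dict with "fov_y" (degrees; the focal length in pixels is half the picture's height over the tangent of half this angle, whatever the lens; pixels are square), "cx", "cy" (the principal point, pixels), "T" (4x4, takes a point from camera to world coordinates). Camera axes: x right, y down, z forward; pixel columns grow to the right and rows downward; lengths in m; the calibration is good to about 2 mm. A picture is of the moment at which its call begins. calibration takes no time and is no camera call.
- env.close_job(): hands the job in; it is judged then, once.
The state is a dict: "time_s": time; "q": joint angles; "qvel": joint speeds; "joint_efforts": joint torques, N m; "position": TCP position; "tool_rot": TCP orientation; "ft_force": force on the tool from outside, world axes, zero at the start; "wrist_torque": the same for the moment, N m; "grip_width": finger opening in m; "gripper_force": force on a finger pad.
Only numpy, scipy, OpenCV 4.12 (cv2) and the standard library are available. Lean on these libraries where they do the work, as an engineer would, in place of code of your own. Each camera call takes 0.05 s, during which the arm holds its last target. There are 200 camera calls.

## Working session

There is one attempt and no reset: what is moved stays moved. The work goes in short steps, Python scripts to look and compute and a shell command to move; the robot and the scene stay as the last step left them, time stands still between calls to the robot, and variables do not carry over. Pictures are saved under pics/ and viewed, at most 10 in all, crops included, and the job is handed in when it is done.

```bash
mkdir -p pics; python3 - <<'E'
from rig import env, optics
import cv2
s=env.observe(); print(s['time_s'],s['position'],s['tool_rot'],s['grip_width'])
for n in("scene","top"):
    c=optics.calibration(n); print(n,c)
    cv2.imwrite(f"pics/{n}0.png",optics.get_image(n)[:,:,::-1])
E
```

```text
0.0 [0.24929563 0.48993829 0.23071535] [[-8.91228668e-01  4.53553385e-01 -8.87698431e-04]
 [ 4.53554163e-01  8.91228020e-01 -1.11261071e-03]
 [ 2.86513362e-04 -1.39420988e-03 -9.99998987e-01]] 0.08494234933875813
scene {'fov_y': 43.148199773525874, 'cx': 316.96012704521, 'cy': 188.1575675362676, 'T': array([[ 0.58304888,  0.49071508, -0.64749727,  1.31697193],
       [ 0.81240944, -0.35872504,  0.45968168, -0.63139936],
       [-0.00670075, -0.79404979, -0.60781579,  0.87270666],
       [ 0.        ,  0.        ,  0.        ,  1.        ]])}
top {'fov_y': 44.4448508334393, 'cx': 313.86519097203876, 'cy': 197.63643753269238, 'T': array([[ 0.02243039, -0.9802438 ,  0.1965171 ,  0.28691799],
       [-0.99969505, -0.02402233, -0.00572057, -0.04076183],
       [ 0.01032835, -0.19632886, -0.98048371,  1.33405953],
       [ 0.        ,  0.        ,  0.        ,  1.        ]])}
```

View pics/scene0.png

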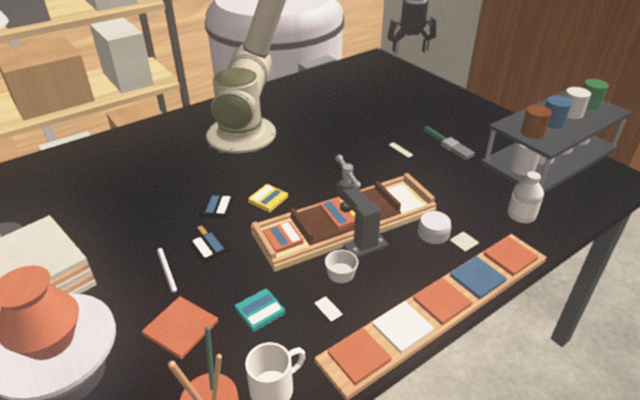

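View pics/top0.png

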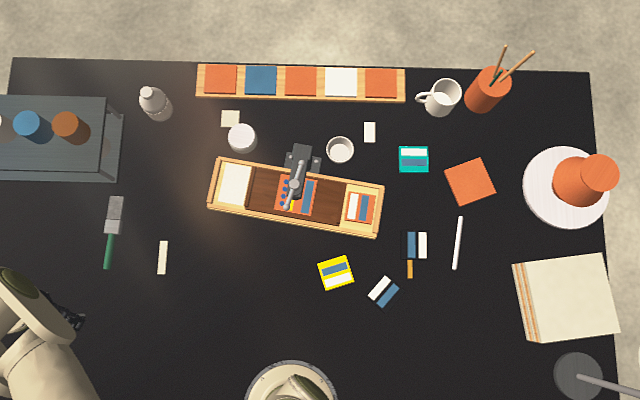

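The top view shows the station centred near (296,197). The clamp column is on its far (+x) side at (302,158), the paper lining is at (235,183), and a terracotta, blue and white tile lies at (359,207). There are four candidates for the drying tile: (359,207) terracotta, (413,159) turquoise, (336,272) yellow, and (413,245)/(383,291) black. Only (359,207) lies on the runway and is terracotta, so I'll confirm it in an enlarged crop.

```bash
python3 - <<'E'
import cv2
a=cv2.imread("pics/top0.png")[120:250,195:395]
cv2.imwrite("pics/c1.png",cv2.resize(a,None,fx=4,fy=4,interpolation=cv2.INTER_CUBIC))
E
```

```text
(no output)
```

View pics/c1.png

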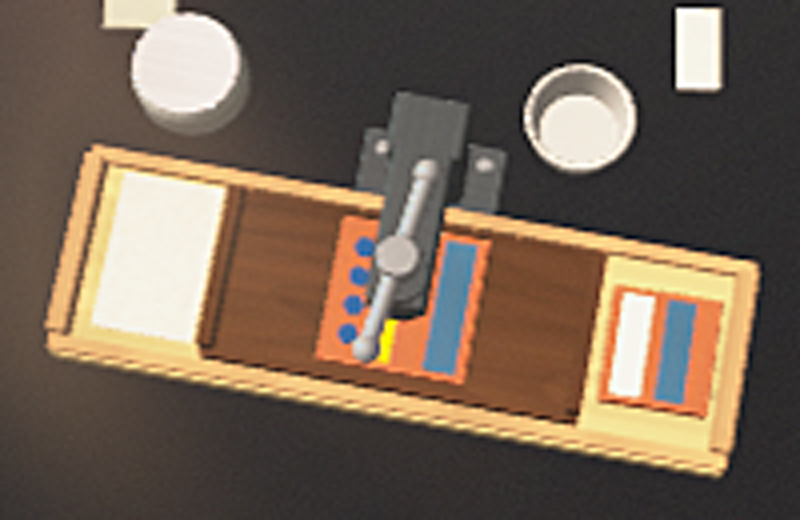

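```bash
cat > h.py <<'E'
import numpy as np
from rig import env, optics
def ray(n,uv):
    c=optics.calibration(n); f=200/np.tan(np.radians(c['fov_y']/2)); T=c['T']
    return T[:3,3], T[:3,:3]@np.array([(uv[0]-c['cx'])/f,(uv[1]-c['cy'])/f,1])
def atz(n,uv,z):
    o,d=ray(n,uv); return o+d*(z-o[2])/d[2]
def proj(n,P):
    c=optics.calibration(n); f=200/np.tan(np.radians(c['fov_y']/2)); T=c['T']
    p=(np.asarray(P)-T[:3,3])@T[:3,:3]; return p[...,:2]/p[...,2:]*f+[c['cx'],c['cy']]
E
python3 - <<'E'
from h import *
cr=lambda x,y:((x+.5)/4+195-.5,(y+.5)/4+120-.5)
P={k:atz("top",cr(*v),z).round(4) for k,v,z in [("LB",(92,148),.045),("LF",(50,330),.045),("RB",(759,264),.045),("RF",(726,457),.045),
("b1",(427,168),.167),("b2",(365,348),.167),("hub",(397,255),.181),("cupA",(186,64),.045),("cupB",(581,118),.04),("tile",(660,350),.034),("lipa_top",(220,268),.057)]}
for k in P: print(k,P[k])
E=P["LB"]+P["LF"]-P["RB"]-P["RF"]; print("ctr",(P["LB"]+P["LF"]+P["RB"]+P["RF"])/4, "yaw of +y",np.degrees(np.arctan2(-E[0],E[1])),"L",np.linalg.norm(E)/2, np.linalg.norm(P["LB"]-P["LF"]))
b=P["b1"]-P["b2"];print("bar",(P["b1"]+P["b2"])/2,np.linalg.norm(b),np.degrees(np.arctan2(b[1],b[0])))
E
```

```text
LB [0.6528 0.2165 0.045 ]
LF [0.526  0.2369 0.045 ]
RB [ 0.5831 -0.2381  0.045 ]
RF [ 0.4514 -0.2154  0.045 ]
b1 [ 0.6107 -0.0147  0.167 ]
b2 [0.497  0.0197 0.167 ]
hub [0.552  0.0016 0.181 ]
cupA [0.7143 0.1557 0.045 ]
cupB [ 0.6842 -0.1168  0.04  ]
tile [ 0.5244 -0.1725  0.034 ]
lipa_top [0.5686 0.1239 0.057 ]
ctr [ 5.53325e-01 -2.50000e-05  4.50000e-02] yaw of +y -9.04074316850307 L 0.4591541407849874 0.1284305259663761
bar [0.55385 0.0025  0.167  ] 0.1187899406515552 -16.833220574704676
```

The crop confirms it. The terracotta tile with white and blue stripes at crop (660,350) lies on the runway at the station's −y end, so +y, with the white paper, is the free side. The T-bar balls are at crop (427,168) and (365,348). I'll align the tool with the station and shut the gripper.

```bash
python3 -m jog '[{"linear":[0,0,0],"roll":-0.9},{"linear":[0,0,0],"roll":-0.9},{"linear":[0,0,0],"roll":-0.9},{"linear":[0,0,0],"roll":-0.9},{"linear":[0,0,0],"roll":0},{"linear":[0,0,0],"roll":0},{"linear":[0,0,0],"roll":0}]' -1 40
cat > go.py <<'E'
import sys
from h import *
# station-frame target (mm) -> tool-axis units remaining; also finger's station position
A=np.array([.553,.001]); w=np.radians(-9.04); S=np.array([[np.cos(w),-np.sin(w)],[np.sin(w),np.cos(w)]])
s=env.observe(); p=np.array(s['position']); R=np.array(s['tool_rot'])
st=S.T@(p[:2]-A)*1000
print("t",round(s['time_s'],2),"station mm",st.round(1),"z",round(p[2]*1000,1),"F",np.round(s['ft_force'],1),"w",round(s['grip_width'],4),"yaw y",np.degrees(np.arctan2(R[1,1],R[0,1])).round(2))
if len(sys.argv)>1:
    x,y,z=map(float,sys.argv[1:4]); g=np.r_[A+S@np.array([x,y])/1000,z/1000]
    print("units",(R.T@(g-p)/.04).round(2))
E
python3 go.py 33.5 25 231; python3 go.py 33.5 25 148
```

```text
time_s: 0.68
position: [0.2494, 0.4901, 0.2311]
tool_rot: [[-0.987, 0.158, -0.0], [0.158, 0.987, -0.0], [0.0, -0.0, -1.0]]
ft_force: [-0.6, -0.3, -0.3]
grip_width: 0.0008
gripper_force: 0.0
t 0.68 station mm [-376.7  435.3] z 231.1 F [-0.6 -0.3 -0.3] w 0.0008 yaw y 80.9
units [-10.27 -10.25   0.  ]
t 0.68 station mm [-376.7  435.3] z 231.1 F [-0.6 -0.3 -0.3] w 0.0008 yaw y 80.9
units [-10.27 -10.25   2.08]
```

```bash
python3 -m jog '[{"linear":[-0.7,-0.7,0]},{"linear":[-0.7,-0.7,0]},{"linear":[-0.7,-0.7,0]},{"linear":[-0.7,-0.7,0]},{"linear":[-0.7,-0.7,0]},{"linear":[-0.7,-0.7,0]},{"linear":[-0.7,-0.7,0]},{"linear":[-0.7,-0.7,0]},{"linear":[-0.7,-0.7,0]},{"linear":[-0.7,-0.7,0]},{"linear":[-0.7,-0.7,0]},{"linear":[-0.7,-0.7,0]}]' && python3 -m jog '[{"linear":[-0.6,-0.6,0]},{"linear":[-0.6,-0.6,0]},{"linear":[-0.6,-0.6,0]},{"linear":[0,0,0]},{"linear":[0,0,0]}]'; python3 go.py 33.5 27 148
python3 - <<'E'
from rig import optics
import cv2
a=optics.get_image("top")[120:250,195:395,::-1]
b=optics.get_image("scene")[120:290,230:450,::-1]
a=cv2.resize(a,(600,390),interpolation=cv2.INTER_CUBIC); b=cv2.resize(b,(505,390),interpolation=cv2.INTER_CUBIC)
import numpy as np
cv2.imwrite("pics/c2.png",cv2.resize(np.hstack([a,b]),(800,282)))
E
```

```text
t 0.68 station mm [-376.7  435.3] z 231.1 F [-0.6 -0.3 -0.3] w 0.0008 yaw y 80.9
units [-10.27 -10.2    2.08]invalid input
```

View pics/c2.png

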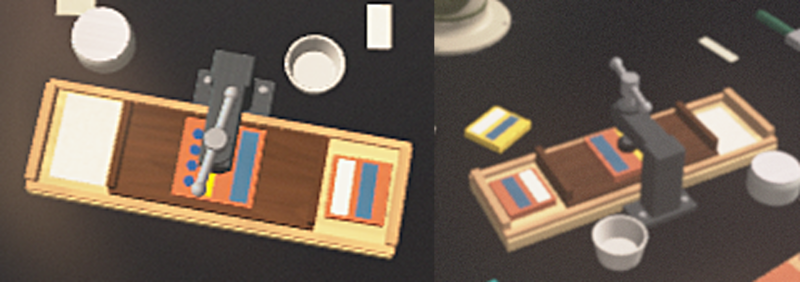

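Both keys are required, so that move was refused and the scene is unchanged: bar hub at (216,138), no arm in view. I'll send it again with the roll key.

```bash
python3 -m jog '[{"linear":[-0.7,-0.7,0],"roll":0},{"linear":[-0.7,-0.7,0],"roll":0},{"linear":[-0.7,-0.7,0],"roll":0},{"linear":[-0.7,-0.7,0],"roll":0},{"linear":[-0.7,-0.7,0],"roll":0},{"linear":[-0.7,-0.7,0],"roll":0},{"linear":[-0.7,-0.7,0],"roll":0},{"linear":[-0.7,-0.7,0],"roll":0},{"linear":[-0.7,-0.7,0],"roll":0},{"linear":[-0.7,-0.7,0],"roll":0},{"linear":[-0.7,-0.7,0],"roll":0},{"linear":[-0.7,-0.7,0],"roll":0}]' && python3 -m jog '[{"linear":[-0.6,-0.6,0],"roll":0},{"linear":[-0.6,-0.6,0],"roll":0},{"linear":[-0.6,-0.6,0],"roll":0},{"linear":[0,0,0],"roll":0},{"linear":[0,0,0],"roll":0}]'; python3 go.py 33.5 28 148
```

```text
time_s: 1.78
position: [0.5298, 0.104, 0.2314]
tool_rot: [[-0.988, 0.157, 0.0], [0.157, 0.988, 0.0], [-0.0, 0.0, -1.0]]
ft_force: [1.0, 1.3, -0.7]
grip_width: 0.0001
gripper_force: 0.0
time_s: 2.2
position: [0.5893, 0.0221, 0.2306]
tool_rot: [[-0.987, 0.159, -0.001], [0.159, 0.987, 0.0], [0.001, 0.0, -1.0]]
ft_force: [-0.6, -0.1, -0.2]
grip_width: -0.0004
gripper_force: 0.0
t 2.2 station mm [32.5 26.6] z 230.6 F [-0.6 -0.1 -0.2] w -0.0004 yaw y 80.84
units [-0.03  0.04  2.07]
```

```bash
python3 -m jog '[{"linear":[0,0,0.7],"roll":0},{"linear":[0,0,0.7],"roll":0},{"linear":[0,0,0.65],"roll":0},{"linear":[0,0,0],"roll":0},{"linear":[0,0,0],"roll":0}]'; python3 go.py
python3 - <<'E'
import numpy as np
cur=np.array([32.5,26.6])
for a in range(39-15,39-390,-15):
    t=42*np.array([np.cos(np.radians(a)),np.sin(np.radians(a))]); d=np.round(np.array([-(t-cur)[0],(t-cur)[1]])/40,2)
    cur=cur+40*d*[-1,1]; print(a,d)
E
```

```text
time_s: 2.62
position: [0.5882, 0.0244, 0.1493]
tool_rot: [[-0.988, 0.155, -0.002], [0.155, 0.988, 0.0], [0.002, 0.0, -1.0]]
ft_force: [-0.2, 0.5, 0.7]
grip_width: 0.0
gripper_force: 0.0
t 2.62 station mm [31.1 28.6] z 149.3 F [-0.2  0.5  0.7] w 0.0 yaw y 81.06
24 [-0.15 -0.24]
9 [-0.07 -0.26]
-6 [-0.01 -0.27]
-21 [ 0.06 -0.27]
-36 [ 0.13 -0.24]
-51 [ 0.19 -0.2 ]
-66 [ 0.24 -0.14]
-81 [ 0.26 -0.08]
-96 [ 0.27 -0.01]
-111 [0.27 0.06]
-126 [0.24 0.14]
-141 [0.2  0.18]
-156 [0.14 0.24]
-171 [0.08 0.26]
-186 [0.01 0.27]
-201 [-0.07  0.27]
-216 [-0.13  0.24]
-231 [-0.19  0.2 ]
-246 [-0.23  0.14]
-261 [-0.26  0.08]
-276 [-0.28  0.01]
-291 [-0.26 -0.06]
-306 [-0.24 -0.14]
-321 [-0.2  -0.18]
-336 [-0.15 -0.24]
```

```bash
python3 -m jog '[{"linear":[-0.15,-0.25,0],"roll":0},{"linear":[-0.07,-0.26,0],"roll":0},{"linear":[-0.01,-0.27,0],"roll":0},{"linear":[0.06,-0.27,0],"roll":0},{"linear":[0.13,-0.24,0],"roll":0},{"linear":[0.19,-0.2,0],"roll":0},{"linear":[0.0,0.0,0],"roll":0}]'; python3 go.py
python3 - <<'E'
from rig import optics
import cv2, numpy as np
a=optics.get_image("top")[120:250,195:395,::-1]
b=optics.get_image("scene")[120:290,230:450,::-1]
a=cv2.resize(a,(600,390),interpolation=cv2.INTER_CUBIC); b=cv2.resize(b,(505,390),interpolation=cv2.INTER_CUBIC)
cv2.imwrite("pics/c3.png",cv2.resize(np.hstack([a,b]),(800,282)))
E
```

```text
time_s: 3.2
position: [0.5744, -0.0358, 0.1513]
tool_rot: [[-0.988, 0.157, 0.005], [0.157, 0.988, -0.0], [-0.005, 0.0, -1.0]]
ft_force: [2.7, 0.9, -1.3]
grip_width: -0.0002
gripper_force: 1.2
t 3.2 station mm [ 26.9 -32.9] z 151.3 F [ 2.7  0.9 -1.3] w -0.0002 yaw y 80.96
```

View pics/c3.png

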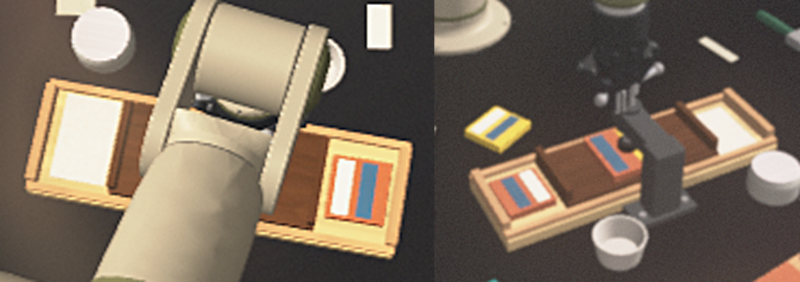

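The arm hides the bar in the top view. In the scene view a ball is visible at (600,100) and the carrier hasn't moved, so I'll carry on round.

```bash
python3 -m jog '[{"linear":[0.24,-0.14,0],"roll":0},{"linear":[0.26,-0.08,0],"roll":0},{"linear":[0.27,-0.01,0],"roll":0},{"linear":[0.27,0.06,0],"roll":0},{"linear":[0.24,0.14,0],"roll":0},{"linear":[0.2,0.18,0],"roll":0},{"linear":[0.14,0.24,0],"roll":0},{"linear":[0.08,0.26,0],"roll":0},{"linear":[0.01,0.27,0],"roll":0}]'; python3 go.py; python3 -m jog '[{"linear":[-0.07,0.27,0],"roll":0},{"linear":[-0.13,0.24,0],"roll":0},{"linear":[-0.19,0.2,0],"roll":0},{"linear":[-0.23,0.14,0],"roll":0},{"linear":[-0.26,0.08,0],"roll":0},{"linear":[-0.28,0.01,0],"roll":0}]'; python3 go.py
```

```text
time_s: 4.05
position: [0.5131, 0.0103, 0.1511]
tool_rot: [[-0.988, 0.157, 0.004], [0.157, 0.988, -0.006], [-0.005, -0.005, -1.0]]
ft_force: [-0.9, -13.6, 0.5]
grip_width: -0.0003
gripper_force: 5.0
t 4.05 station mm [-40.8   2.9] z 151.1 F [ -0.9 -13.6   0.5] w -0.0003 yaw y 80.98
time_s: 4.55
position: [0.5613, 0.0427, 0.1494]
tool_rot: [[-0.988, 0.155, -0.007], [0.155, 0.988, -0.001], [0.007, -0.002, -1.0]]
ft_force: [-15.4, 0.1, 3.4]
grip_width: -0.0004
gripper_force: 6.1
t 4.55 station mm [ 1.7 42.5] z 149.4 F [-15.4   0.1   3.4] w -0.0004 yaw y 81.06
```

```bash
python3 -m jog '[{"linear":[-0.26,-0.06,0],"roll":0},{"linear":[-0.24,-0.14,0],"roll":0},{"linear":[-0.2,-0.18,0],"roll":0},{"linear":[-0.15,-0.24,0],"roll":0},{"linear":[-0.04,-0.13,0],"roll":0},{"linear":[0,0,0],"roll":0},{"linear":[0,0,0],"roll":0}]'; python3 go.py; python3 -m jog '[{"linear":[0.05,0.3,0],"roll":0},{"linear":[0.05,0.2,0],"roll":0},{"linear":[0,0,-0.8],"roll":0},{"linear":[0,0,-0.8],"roll":0},{"linear":[0,0,-0.8],"roll":0},{"linear":[0,0.8,0],"roll":0},{"linear":[0,0.8,0],"roll":0},{"linear":[0,0.8,0],"roll":0},{"linear":[0,0.8,0],"roll":0},{"linear":[0,0.8,0],"roll":0},{"linear":[0,0,0],"roll":0},{"linear":[0,0,0],"roll":0}]'; python3 go.py
python3 - <<'E'
from rig import optics
import cv2, numpy as np
a=optics.get_image("top")[120:250,195:395,::-1]
b=optics.get_image("scene")[120:290,230:450,::-1]
cv2.imwrite("pics/top4.png",a);cv2.imwrite("pics/sc4.png",b)
a=cv2.resize(a,(600,390),interpolation=cv2.INTER_CUBIC); b=cv2.resize(b,(505,390),interpolation=cv2.INTER_CUBIC)
cv2.imwrite("pics/c4.png",cv2.resize(np.hstack([a,b]),(800,282)))
E
```

```text
time_s: 5.13
position: [0.5939, 0.0079, 0.1496]
tool_rot: [[-0.988, 0.156, -0.001], [0.156, 0.988, 0.001], [0.001, 0.001, -1.0]]
ft_force: [0.4, 4.3, -2.1]
grip_width: -0.0002
gripper_force: 1.9
t 5.13 station mm [39.3 13.3] z 149.6 F [ 0.4  4.3 -2.1] w -0.0002 yaw y 81.03
time_s: 6.13
position: [0.6178, 0.1879, 0.2454]
tool_rot: [[-0.988, 0.153, 0.0], [0.153, 0.988, -0.0], [-0.0, -0.0, -1.0]]
ft_force: [0.1, -1.1, 0.8]
grip_width: 0.0002
gripper_force: 0.0
t 6.13 station mm [ 34.6 194.8] z 245.4 F [ 0.1 -1.1  0.8] w 0.0002 yaw y 81.21
```

View pics/c4.png

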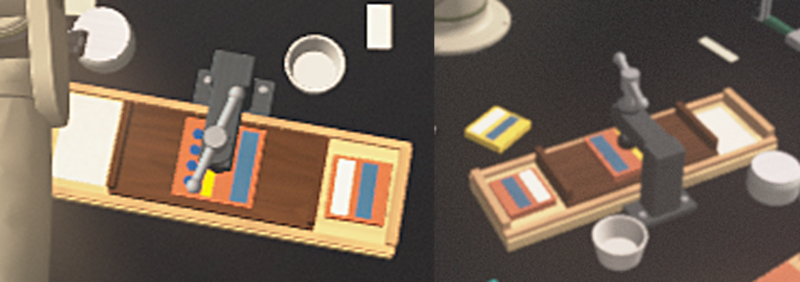

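The bar has made a full turn and about 8° more: balls now at (236,92) and (191,183), against (231,92) and (199,187) before. That is about 6.4 rad. It sits higher, and the carrier and drying tile haven't moved. Next I'll go down between the tile and the +y lip.

```bash
python3 go.py 0 90 120; python3 -m jog '[{"linear":[0.22,-0.64,0],"roll":0},{"linear":[0.22,-0.64,0],"roll":0},{"linear":[0.22,-0.64,0],"roll":0},{"linear":[0.22,-0.64,0],"roll":0},{"linear":[0,0,0.8],"roll":0},{"linear":[0,0,0.8],"roll":0},{"linear":[0,0,0.8],"roll":0},{"linear":[0,0,0.7],"roll":0},{"linear":[0,0,0],"roll":0},{"linear":[0,0,0],"roll":0}]'; python3 go.py 0 90 43
```

```text
t 6.23 station mm [ 35.1 192.7] z 245.5 F [-0.4 -0.   0.5] w 0.0002 yaw y 81.04
units [ 0.88 -2.56  3.14]
time_s: 7.07
position: [0.5671, 0.0893, 0.1214]
tool_rot: [[-0.988, 0.157, -0.002], [0.157, 0.988, -0.0], [0.002, -0.0, -1.0]]
ft_force: [1.1, -0.1, 0.5]
grip_width: 0.0001
gripper_force: 0.0
t 7.07 station mm [ 0.1 89.4] z 121.4 F [ 1.1 -0.1  0.5] w 0.0001 yaw y 80.95
units [-0.    0.02  1.96]
```

```bash
python3 -m jog '[{"linear":[0,0,0.7],"roll":0},{"linear":[0,0,0.7],"roll":0},{"linear":[0,0,0.4],"roll":0},{"linear":[0,0,0.1],"roll":0},{"linear":[0,0,0],"roll":0},{"linear":[0,0,0],"roll":0}]'; python3 go.py; python3 -m jog '[{"linear":[0,0.1,0],"roll":0},{"linear":[0,0.1,0],"roll":0},{"linear":[0,0.1,0],"roll":0},{"linear":[0,0.1,0],"roll":0},{"linear":[0,0.1,0],"roll":0},{"linear":[0,0.15,0],"roll":0},{"linear":[0,0.15,0],"roll":0},{"linear":[0,0.15,0],"roll":0},{"linear":[0,0.15,0],"roll":0},{"linear":[0,0.15,0],"roll":0}]'; python3 go.py
```

```text
time_s: 7.57
position: [0.5687, 0.0899, 0.0475]
tool_rot: [[-0.988, 0.156, 0.004], [0.156, 0.988, -0.0], [-0.004, 0.0, -1.0]]
ft_force: [0.7, -0.8, -0.5]
grip_width: -0.0001
gripper_force: 0.0
t 7.57 station mm [ 1.5 90.2] z 47.5 F [ 0.7 -0.8 -0.5] w -0.0001 yaw y 81.01
time_s: 8.4
position: [0.5753, 0.1391, 0.0456]
tool_rot: [[-0.988, 0.156, 0.0], [0.156, 0.988, -0.002], [-0.0, -0.002, -1.0]]
ft_force: [-2.3, -6.1, 2.4]
grip_width: 0.0001
gripper_force: 3.3
t 8.4 station mm [  0.4 139.9] z 45.6 F [-2.3 -6.1  2.4] w 0.0001 yaw y 81.03
```

Contact at about 6 N, so the carrier is sliding. I'll continue gently.

```bash
python3 -m jog '[{"linear":[0,0.15,0],"roll":0},{"linear":[0,0.15,0],"roll":0},{"linear":[0,0.15,0],"roll":0},{"linear":[0,0.15,0],"roll":0},{"linear":[0,0.15,0],"roll":0},{"linear":[0,0.15,0],"roll":0},{"linear":[0,0.15,0],"roll":0},{"linear":[0,0.1,0],"roll":0},{"linear":[0,0.1,0],"roll":0}]'; python3 go.py;python3 -m jog '[{"linear":[0,0.04,0],"roll":0},{"linear":[0,0.04,0],"roll":0},{"linear":[0,0.0,0],"roll":0}]'; python3 go.py
```

```text
time_s: 9.15
position: [0.5831, 0.1885, 0.0456]
tool_rot: [[-0.988, 0.156, -0.0], [0.156, 0.988, -0.002], [-0.0, -0.002, -1.0]]
ft_force: [-0.5, -6.5, 3.8]
grip_width: -0.0001
gripper_force: 3.4
t 9.15 station mm [  0.2 189.9] z 45.6 F [-0.5 -6.5  3.8] w -0.0001 yaw y 81.04
time_s: 9.4
position: [0.5836, 0.1917, 0.0456]
tool_rot: [[-0.988, 0.156, 0.0], [0.156, 0.988, -0.001], [-0.0, -0.001, -1.0]]
ft_force: [-1.5, -5.1, 2.9]
grip_width: -0.0
gripper_force: 2.6
t 9.4 station mm [  0.2 193.2] z 45.6 F [-1.5 -5.1  2.9] w -0.0 yaw y 81.05
```

```bash
for i in 1; do python3 -m jog '[{"linear":[0,0.04,0],"roll":0},{"linear":[0,0.04,0],"roll":0},{"linear":[0,0.0,0],"roll":0}]' | grep -E 'force'; python3 go.py; python3 -m jog '[{"linear":[0,0.04,0],"roll":0},{"linear":[0,0.04,0],"roll":0},{"linear":[0,0.0,0],"roll":0}]' | grep force; python3 go.py; done
```

```text
ft_force: [-0.8, -4.5, 2.6]
gripper_force: 2.9
t 9.65 station mm [  0.2 196.3] z 45.6 F [-0.8 -4.5  2.6] w 0.0003 yaw y 81.04
ft_force: [-1.3, -6.2, 3.3]
gripper_force: 3.9
t 9.9 station mm [  0.2 199.1] z 45.6 F [-1.3 -6.2  3.3] w -0.0002 yaw y 81.04
```

```bash
python3 -m jog '[{"linear":[0,0.04,0],"roll":0},{"linear":[0,0.04,0],"roll":0},{"linear":[0,0.0,0],"roll":0}]' | grep -E 'force'; python3 go.py; python3 -m jog '[{"linear":[0,0.04,0],"roll":0},{"linear":[0,0.04,0],"roll":0},{"linear":[0,0.0,0],"roll":0}]' | grep force; python3 go.py
```

```text
ft_force: [-3.6, -20.8, 6.2]
gripper_force: 10.9
t 10.15 station mm [  0.2 199.6] z 45.6 F [ -3.6 -20.8   6.2] w -0.0004 yaw y 81.03
ft_force: [-7.2, -34.4, 9.7]
gripper_force: 18.2
t 10.4 station mm [2.000e-01 2.001e+02] z 45.6 F [ -7.2 -34.4   9.7] w -0.0003 yaw y 81.01
```

The force rises while the tool stays put, so the carrier is home against the stop. I'll back off, lift and look.

```bash
python3 -m jog '[{"linear":[0,-0.15,0],"roll":0},{"linear":[0,-0.3,0],"roll":0},{"linear":[0,0,-0.5],"roll":0},{"linear":[0,0,-0.9],"roll":0},{"linear":[0,0,-0.9],"roll":0},{"linear":[0,0,-0.9],"roll":0},{"linear":[0,0,-0.9],"roll":0},{"linear":[0,0.9,-0.3],"roll":0},{"linear":[0,0.9,0],"roll":0},{"linear":[0,0.9,0],"roll":0},{"linear":[0,0.9,0],"roll":0},{"linear":[0,0.9,0],"roll":0}]'>/dev/null;  python3 -m jog '[{"linear":[0.7,0.7,0],"roll":0},{"linear":[0.7,0.7,0],"roll":0},{"linear":[0.7,0.7,0],"roll":0},{"linear":[0.7,0,0],"roll":0},{"linear":[0.7,0,0],"roll":0},{"linear":[0.7,0,0],"roll":0},{"linear":[0,0,0],"roll":0},{"linear":[0,0,0],"roll":0},{"linear":[0,0,0],"roll":0}]'; python3 go.py
python3 - <<'E'
from rig import optics
import cv2, numpy as np
a=optics.get_image("top")[120:250,195:395,::-1]
b=optics.get_image("scene")[120:290,230:450,::-1]
a=cv2.resize(a,(600,390),interpolation=cv2.INTER_CUBIC); b=cv2.resize(b,(505,390),interpolation=cv2.INTER_CUBIC)
cv2.imwrite("pics/c5.png",cv2.resize(np.hstack([a,b]),(800,282)))
E
```

```text
time_s: 12.15
position: [0.4584, 0.4738, 0.2213]
tool_rot: [[-0.988, 0.156, 0.0], [0.156, 0.988, 0.0], [-0.0, 0.0, -1.0]]
ft_force: [0.8, 1.1, 0.2]
grip_width: -0.0001
gripper_force: 0.0
t 12.15 station mm [-167.8  452.1] z 221.3 F [0.8 1.1 0.2] w -0.0001 yaw y 81.03
```

View pics/c5.png

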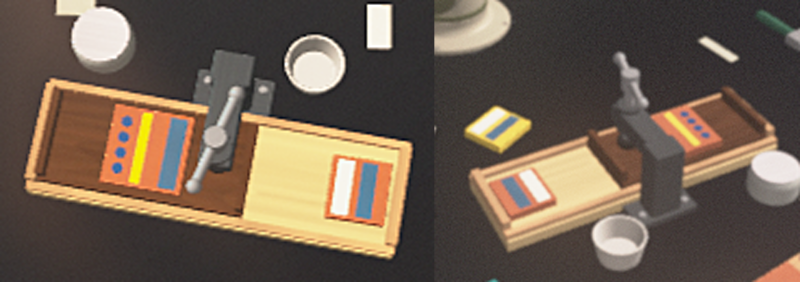

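The carrier's lip at (50,130) sits against the +y end stop. The drying tile at (358,190) and both cups haven't moved, and the robot is clear of everything.

```bash
python3 -c "
from rig import env
print(env.close_job())"
```

```text
the job is handed in; nothing more can be done
None
```

I handed the job in after about 12 s of the 58 s: by the images and forces, the screw is backed off about 6.4 rad, the carrier is home against the free-side (+y) end stop, and the drying tile and both cups are undisturbed; the hand-in gave no verdict.

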